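# Hang the orange-faced mallet in the ring stand

## Robot

A 6-joint arm with a two-finger parallel gripper is mounted at the origin on the work surface. World frame = base frame: x ahead of the robot, y to its left, z up, the work surface at z = 0. Lengths are in m, angles in rad, forces in N, time in s.
With the tool pointing down it reaches from about 0.25 to 0.725 m from the base axis. Payload 4 kg.
Tool frame: the origin (TCP) lies midway between the tips of the shut fingers; the grasp point (between the pads) lies 19 mm behind it; y points along the fingers, z is the direction in which the jaws open and shut, and the axes are right-handed (so a half turn about y gives the same grasp; the last joint's range is limited). The gripper opens to 85 mm and grips with 20 to 120 N. Pads are 22 mm wide; open, the fingers measure 114 mm over their backs; the gripper's body (76 mm by 85 mm) begins 54 mm behind the grasp point. The pads swing forward as they close: fully open they stand 13 mm farther back than shut.
Start: joints at [-1.346, 0.241, 0.005, 1.335, 0, 1.571], TCP at [0.111, -0.487, 0.195] pointing down, gripper open.
Joint ranges: [-2.72, 2.72], [-1.05, 1.87], [-1.09, 1.28], [-1.99, 2.15], [-1.42, 1.44], [-3.14, 3.14]. Speed limits (rad/s): [2.79, 2.79, 3.14, 3.14, 3.14, 3.14].

## Interface

Orientations are given as a unit quaternion [x, y, z, w].
In Python, from workcell import bot gives the robot as it stands. The module is installed in compiled form; this text tells all that it offers.
- The arm moves only by the shell command python3 -m handwheel 'ROWS' [OPENING]. ROWS is JSON, a list of rows, each a list of 6 numbers: the shift along the tool's x, y, z in units of 25 mm (1.0 is 25 mm), then the turn, a rotation vector about the tool's x, y, z in units of 10 degrees (1.0 is 10 degrees). A call has exactly 5 rows; each row is the pose to reach, as a shift and turn from the pose commanded when the call began, along the tool's axes at that moment; what a row does not reach only later rows make up. A row lasts 1/8 s, in which the tool goes at most 62.5 mm and 10.7 degrees, less where a joint would pass 70% of its speed; a pose out of reach is approached as far as the arm can. A call with a gripper value outside its range is refused whole. OPENING is the gripper command: -1 is shut, 1 is fully open, values between are in proportion, set as the call begins (- or left out, the last holds). The fingers move at their own pace and stop on an object; the grip force is fixed at half the most. Time passes only in rows, so rows that repeat a pose let the fingers close, or fill a call up. It gives the time, the measured TCP pose, the force and the opening at its end, in the units of the state.
- bot.get_obs(): the state, without advancing time (a new reading comes with each control period).
- bot.camera(name): name is "scene" or "top"; returns a dict with "color" (400x640x3 uint8, red, green, blue), "fx", "fy", "cx", "cy" (pixels), "dist_coeffs" ([k1, k2, p1, p2, k3] as OpenCV has them; the pictures are not rectified), "rvec" (rotation vector, rad) and "tvec" (3), from world to camera coordinates, as OpenCV has them. Camera axes: x right, y down, z forward; pixel columns grow to the right and rows downward; lengths in m; the calibration is good to about 2 mm. A picture is of the moment at which its call begins. There is no depth.
- bot.job_done(): hands the job in, once; it reports no verdict.
The state is a dict: "clock": time; "joint_pos": joint angles; "joint_vel": joint speeds; "tau": joint torques, N m; "eef_pos": TCP position; "tool_rot": TCP orientation; "ft_force": force on the tool from outside, world axes, zero at the start; "ft_torque": the same for the moment, N m; "grip_width": finger opening in m.
Only numpy, scipy, OpenCV 4.12 (cv2) and the standard library are available. Lean on these libraries where they do the work, as an engineer would, in place of code of your own. Each camera call takes 0.05 s, during which the arm holds its last target.

## Task

The mallets have dried head-up in the wooden block. Lift the one with the orange faces out of the block, lower it handle-first down through the blue ring of the stand until its head rests on the ring, and let go there: do not let it fall into place from a height. Leave the black-faced and the brass mallet standing in the block.

Things in the scene. Friction and masses are not known exactly. Their poses are not given: they have to be found in the camera images.
- orange_mallet: Mallet to hang, about 220 g, standing upright in the block (leans up to 3 deg). Head 84 mm long along its x, 36 mm tall: grey middle 44 mm long, 34 mm wide in y, flat sides; orange round faces 36 mm across at both ends. Wooden handle, 16 mm thick, from the head's underside (z -18 mm) to its foot (z -148). Origin: head centre, 158 mm above the table at the start; z up, away from the foot.
- ring_top (a point): Centre of the upper rim of the fixed, level blue ring, 150 mm above the table; z up. Opening 42 mm, outside 58 mm, 12 mm thick, open below; white base plate 138 mm below this point. Held from its +x side by a bar to an upright 62 mm away, neither higher than the rim. Once the mallet hangs, its head centre is 18 mm above this point.
- black_mallet: Bystander, shape and size as the orange one, black faces, dark middle; origin at the head centre. The fixed wooden block that holds all three is 320 x 75 mm, 75 mm high, its row roughly along world x; loose holes 105 mm apart, 65 mm deep: lift straight up to clear. Order varies.
- brass_mallet: Bystander in the same block, shape and size as the orange one, all-brass head; origin at the head centre. Heads lie roughly along the row, about 20 mm free between the ends of neighbours, and both long sides of the row are free for fingers.
Not all that is in view belongs to the job. There is more than one size of the orange_mallet; the job needs the middle-sized.

How it is judged:
By the outcome, as a careful person would: the job done as asked, in the order asked, and still so for the second after the job is handed in, with the robot touching nothing.
It also fails if it takes over 42 s, if anything falls off the work surface, if the arm or the gripper's body presses on something with over 40 N, if the wrist force passes 120 N, or if a joint passes its speed limit or range.

## Working session

There is one attempt and no reset: what is moved stays moved. The work goes in short steps, Python scripts to look and compute and a shell command to move; the robot and the scene stay as the last step left them, time stands still between calls to the robot, and variables do not carry over. Pictures are saved under pics/ and viewed, and the job is handed in when it is done.

```bash
mkdir -p pics
cat > h.py <<'E'
import numpy as np, cv2
from workcell import bot
from scipy.spatial.transform import Rotation as R
def K(c): return np.array([[c['fx'],0,c['cx']],[0,c['fy'],c['cy']],[0,0,1.]])
def ray(c,uv):
    p=cv2.undistortPoints(np.array([[uv]],float),K(c),np.array(c['dist_coeffs'],float))[0,0]
    Rm=cv2.Rodrigues(np.array(c['rvec'],float))[0]; t=np.array(c['tvec'],float).ravel()
    d=Rm.T@np.array([p[0],p[1],1]); return -Rm.T@t, d/np.linalg.norm(d)
def atz(c,uv,z):
    o,d=ray(c,uv); return o+d*(z-o[2])/d[2]
def tri(c1,u1,c2,u2):
    o1,d1=ray(c1,u1);o2,d2=ray(c2,u2)
    s=np.linalg.lstsq(np.array([d1,-d2]).T,o2-o1,rcond=None)[0]
    a,b=o1+s[0]*d1,o2+s[1]*d2
    return (a+b)/2,np.linalg.norm(a-b)
def proj(c,P):
    return cv2.projectPoints(np.array(P,float).reshape(-1,1,3),np.array(c['rvec'],float),np.array(c['tvec'],float),K(c),np.array(c['dist_coeffs'],float))[0][:,0]
def save(c,n): cv2.imwrite('pics/'+n+'.png',c['color'][:,:,::-1])
def crop(c,n,x0,y0,x1,y1,s):
    cv2.imwrite('pics/'+n+'.png',cv2.resize(np.ascontiguousarray(c['color'][y0:y1,x0:x1,::-1]),None,fx=s,fy=s,interpolation=cv2.INTER_CUBIC))
E
python3 - <<'E'
from h import *
import pickle
o=bot.get_obs();print({k:np.round(v,3) for k,v in o.items()})
print(R.from_quat(o['tool_rot']).as_matrix().round(3))
d={}
for n in('scene','top'):
    c=bot.camera(n);d[n]=c;save(c,n+'0');print(n,c['fx'],c['dist_coeffs'],ray(c,(320,200)))
pickle.dump(d,open('c0.pkl','wb'))
E
```

```text
{'clock': np.float64(0.0), 'joint_pos': array([-1.346,  0.241,  0.004,  1.335, -0.   ,  1.571]), 'joint_vel': array([ 0.001, -0.001, -0.   ,  0.001,  0.001,  0.001]), 'tau': array([-0.0000e+00, -3.7232e+01,  2.5241e+01,  1.7000e-02, -0.0000e+00,
        0.0000e+00]), 'eef_pos': array([ 0.111, -0.487,  0.195]), 'tool_rot': array([-0.079,  0.703, -0.702,  0.079]), 'ft_force': array([-0.462,  0.014, -0.477]), 'ft_torque': array([-0.011, -0.007,  0.023]), 'grip_width': np.float64(0.085)}
[[-0.975 -0.     0.223]
 [-0.223  0.002 -0.975]
 [ 0.    -1.    -0.002]]
scene 373.3663284991408 [-0.00161232  0.          0.          0.          0.        ] (array([0.95039758, 0.08869316, 0.77872878]), array([-0.56544316, -0.11951125, -0.81608277]))
top 447.31172242084443 [-0.11084598  0.          0.          0.          0.        ] (array([0.35043432, 0.01813798, 1.05528897]), array([ 2.19596143e-01,  8.72483109e-04, -9.75590474e-01]))
```

View pics/scene0.png

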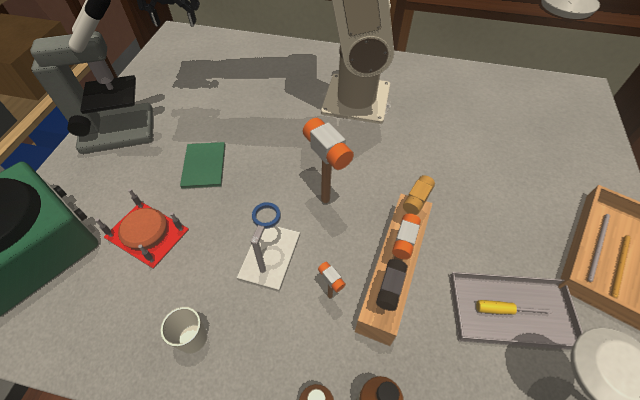

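View pics/top0.png

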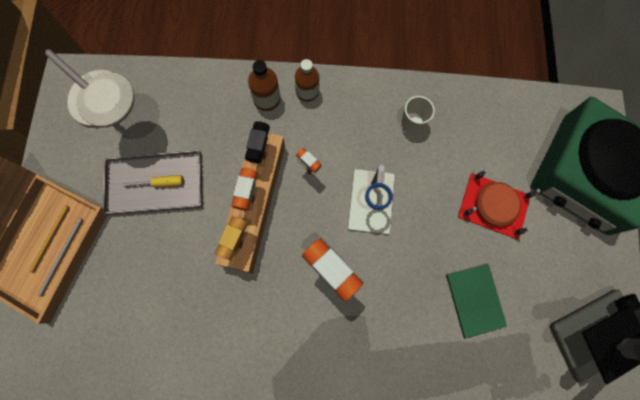

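The scene view shows the orange mallet in the block, between the brass and black ones, at about (406,236). The ring is at (266,214). The free-standing large (327,143) and small (331,276) orange mallets are decoys. In the top view the target is at (244,188) and the ring at (379,196).

Run:
```python
from h import *
import pickle
d=pickle.load(open('c0.pkl','rb'))
crop(d['scene'],'sA',360,165,460,285,5)
crop(d['scene'],'sR',230,190,310,290,6)
crop(d['top'],'tA',205,110,295,275,3.6)
crop(d['top'],'tR',340,150,420,240,6)
```

```text
(no output)
```

View pics/sA.png

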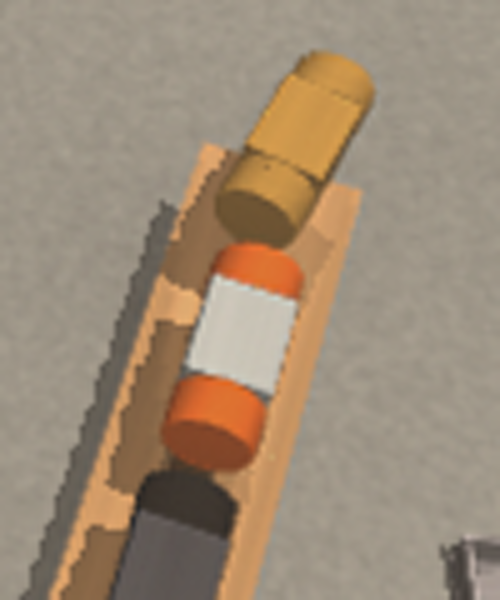

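View pics/sR.png

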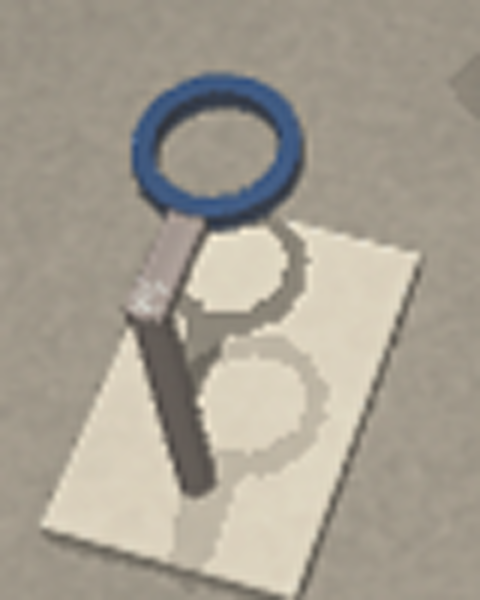

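View pics/tA.png

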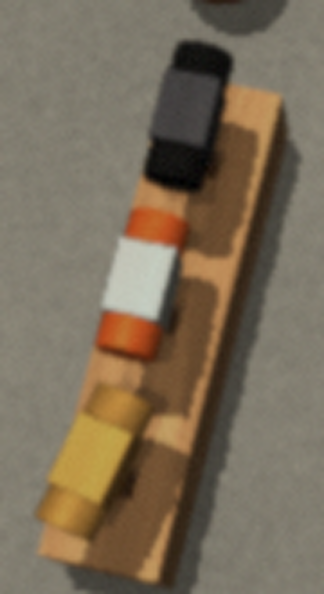

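View pics/tR.png

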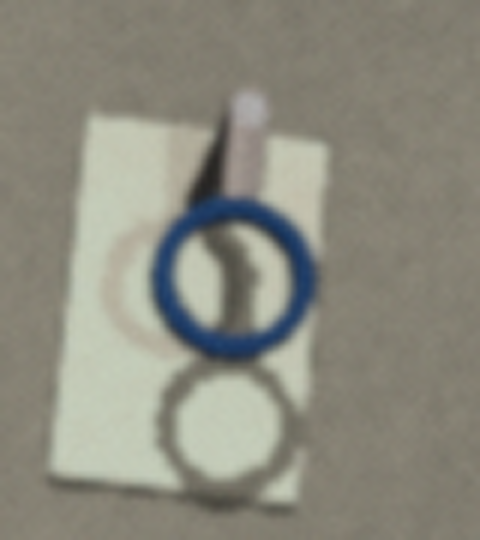

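Run:
```python
from h import *
import pickle
d=pickle.load(open('c0.pkl','rb'))
S,T=d['scene'],d['top']
f=lambda p,s,o:((p[0]+.5)/s-.5+o[0],(p[1]+.5)/s-.5+o[1])
sc=[f(p,5,(360,165)) for p in [(214,275),(302,297),(274,393),(187,370)]]
# same world corner order guess
tc=[f(p,3.6,(205,110)) for p in [(125,235),(180,247),(163,319),(105,308)]]
for n,c,q in(('S',S,sc),('T',T,tc)):
    P=np.array([atz(c,u,.176) for u in q]);print(n,P.round(4).tolist(),P.mean(0).round(4))
    print([np.linalg.norm(P[i]-P[i-1]).round(4) for i in range(4)])
print(tri(S,np.mean(sc,0),T,np.mean(tc,0)))
rt=f((234,278),6,(340,150)); print('ring top',atz(T,rt,.15))
rt=f((219,147),6,(230,190)); print('ring scene',atz(S,rt,.15), atz(S,f((152,300),6,(230,190)),.15),atz(T,f((248,105),6,(340,150)),.15))
# blue mask fit of ring: optimise IoU of rendered annulus
from scipy.optimize import minimize
th=np.linspace(0,2*np.pi,72)
def mask(c,p):
    s=4;im=np.zeros((400*s,640*s),np.uint8)
    for z in (.15,.146,.142,.138):
        m=np.zeros_like(im)
        for r,v in((.029,1),(.021,0)):
            C=np.c_[p[0]+r*np.cos(th),p[1]+r*np.sin(th),0*th+z]
            cv2.fillPoly(m,[np.round((proj(c,C)+.5)*s).astype(int)],v)
        im|=m
    return cv2.resize(im.astype(np.float32),(640,400),interpolation=cv2.INTER_AREA)
for n,c,(x0,y0,x1,y1) in(('S',S,(235,195,300,235)),('T',T,(355,175,402,220))):
    a=c['color'].astype(float); b=np.clip((a[:,:,2]-a[:,:,0])/70,0,1); w=np.zeros_like(b);w[y0:y1,x0:x1]=1
    if n=='S': g0=atz(c,f((219,147),6,(230,190)),.15)
    r=minimize(lambda p:(((mask(c,p)-b)*w)**2).sum(),g0[:2],method='Nelder-Mead',options=dict(initial_simplex=[g0[:2],g0[:2]+[.006,0],g0[:2]+[0,.006]],xatol=1e-4))
    print(n,'ringfit',r.x.round(4),r.fun)
```

```text
S [[0.5421, 0.1636, 0.176], [0.5445, 0.1969, 0.176], [0.5883, 0.1897, 0.176], [0.5859, 0.1577, 0.176]] [0.5652 0.177  0.176 ]
[np.float64(0.0442), np.float64(0.0335), np.float64(0.0444), np.float64(0.0321)]
T [[0.5898, 0.1869, 0.176], [0.5848, 0.1549, 0.176], [0.5425, 0.1604, 0.176], [0.5466, 0.1937, 0.176]] [0.566 0.174 0.176]
[np.float64(0.0437), np.float64(0.0324), np.float64(0.0427), np.float64(0.0336)]
(array([0.56582846, 0.17547013, 0.17607534]), np.float64(0.0029750204421346567))
ring top [ 0.57103507 -0.10238117  0.15      ]
ring scene [ 0.57297749 -0.10132332  0.15      ] [ 0.63362056 -0.10462188  0.15      ] [ 0.63410215 -0.10529745  0.15      ]
S ringfit [ 0.5699 -0.1038] 125.62555484693878
T ringfit [ 0.5732 -0.1028] 78.72938775510204
```

```bash
python3 - <<'E'
from h import *
import pickle
d=pickle.load(open('c0.pkl','rb'))
S,T=d['scene'],d['top']
print('big',tri(S,(328,142),T,(332,269)),'small',tri(S,(331,276),T,(308,159)))
E
python3 -m handwheel '[[0,-2.4,0,0,0,0],[0,-4.8,0,0,0,0],[-1.5,-5.6,-1.4,0,0,0],[-3.2,-5.6,-2.9,0,0,0],[-4.9,-5.6,-4.5,0,0,0]]' 1
python3 -c "
from h import *
print(bot.get_obs()['joint_pos'])"
```

```text
big (array([ 0.40956351, -0.01117759,  0.21265974]), np.float64(0.0014869458721225722)) small (array([0.65520555, 0.05086101, 0.10748925]), np.float64(0.0012987722316368593))
clock: 0.72
eef_pos: [0.2065, -0.3493, 0.3353]
tool_rot: [0.079, -0.703, 0.703, -0.079]
ft_force: [1.1, -0.8, -0.2]
grip_width: 0.0856
[-1.03718603e+00  3.34000357e-02  1.21348278e-01  1.65857284e+00
  3.53602327e-04  1.88089117e+00]
```

```bash
python3 -m handwheel '[[-1.7,0,-1.55,0,-1,0],[-3.4,0,-3.1,0,-2,0],[-5.1,0,-4.7,0,-3,0],[-6.8,0,-6.2,0,-4,0],[-8.5,0,-7.8,0,-5,0]]'
cat > to.py <<'E'
from h import *
import sys
# target: x y z yaw(deg of tool z axis), tool down, optionally tilt ; prints shift/turn in units from measured pose
def units(P,Rt):
    o=bot.get_obs(); R0=R.from_quat(o['tool_rot'])
    s=R0.inv().apply(np.array(P)-o['eef_pos'])/.025
    r=(R0.inv()*Rt).as_rotvec(degrees=True)/10
    print('at',o['eef_pos'].round(4),'j',o['joint_pos'].round(2),'F',o['ft_force'].round(1),'w',round(float(o['grip_width']),4));print('shift',s.round(2),'turn',r.round(2))
def down(yaw):
    a=np.radians(yaw); z=np.array([np.cos(a),np.sin(a),0]); y=np.array([0,0,-1.]); return R.from_matrix(np.c_[np.cross(y,z),y,z])
if __name__=='__main__':
    v=list(map(float,sys.argv[1:])); units(v[:3],down(v[3]))
E
python3 to.py .566 .175 .30 82
```

```text
clock: 1.35
eef_pos: [0.3701, -0.1113, 0.3352]
tool_rot: [0.371, -0.602, 0.602, -0.37]
ft_force: [0.8, -0.6, -0.1]
grip_width: 0.0851
at [ 0.3701 -0.1113  0.3352] j [-0.29 -0.01  0.08  1.66 -0.    1.75] F [ 0.8 -0.6 -0.1] w 0.0851
shift [-13.76   1.4    1.83] turn [  0.   -10.88   0.  ]
```

```bash
python3 -m handwheel '[[-1.8,0,0.2,0,-1,0],[-3.6,0,0.5,0,-2,0],[-5.5,0,0.7,0,-3,0],[-7.3,0,1,0,-4,0],[-9.2,0,1.2,0,-5,0]]'
python3 to.py .566 .175 .25 82
```

```text
clock: 1.98
eef_pos: [0.5016, 0.0793, 0.3349]
tool_rot: [0.591, -0.389, 0.389, -0.59]
ft_force: [0.4, -0.3, -0.1]
grip_width: 0.0856
at [0.5016 0.0793 0.3349] j [ 0.16  0.25  0.37  1.7  -0.    1.32] F [ 0.4 -0.3 -0.1] w 0.0856
shift [-2.5   3.39  3.88] turn [ 0.   -5.88 -0.  ]
```

```bash
python3 -m handwheel '[[-0.6,0,1,0,-1,0],[-1.2,0,2,0,-2,0],[-1.9,0,3,0,-3,0],[-2.5,1,3.88,0,-4,0],[-2.5,3,3.88,0,-5,0]]'
python3 to.py .566 .175 .22 82
```

```text
clock: 2.6
eef_pos: [0.5683, 0.1755, 0.2602]
tool_rot: [-0.699, 0.101, -0.104, 0.7]
ft_force: [-0.3, -0.1, -0.5]
grip_width: 0.0852
at [0.5683 0.1755 0.2602] j [0.3  0.42 0.43 1.57 0.   0.59] F [-0.3 -0.1 -0.5] w 0.0852
shift [-0.09  1.61 -0.05] turn [-0.01 -0.87  0.02]
```

Run:
```python
from h import *
for n,b in(('scene',(320,120,480,290)),('top',(180,90,320,270))):
    c=bot.camera(n); crop(c,n+'1',*b,3.3)
```

```text
(no output)
```

View pics/scene1.png

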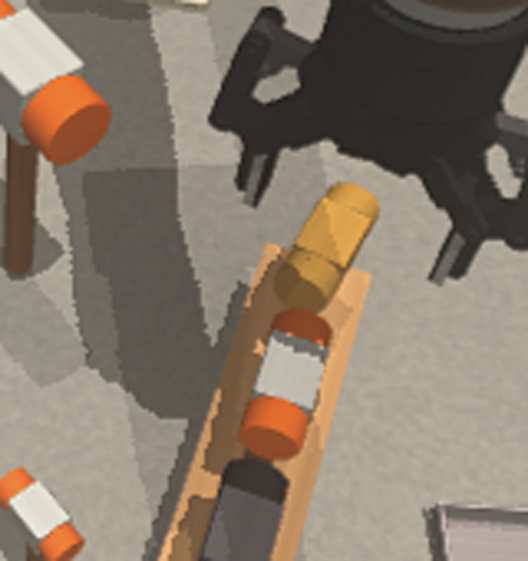

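View pics/top1.png

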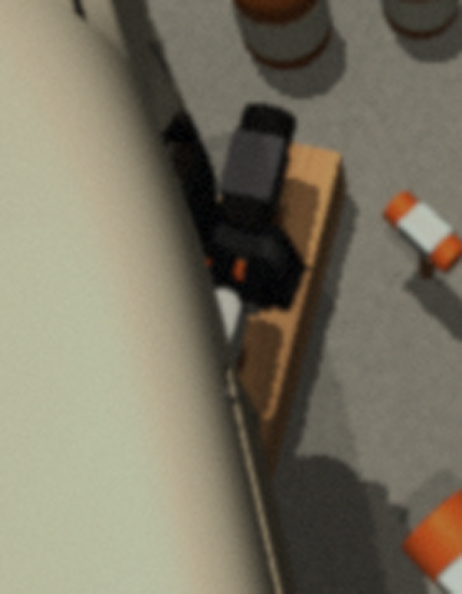

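The scene crop shows the open fingers straddling the orange head at crop (285,380), aligned with the row. In the top crop the arm mostly hides the head. Descending.

```bash
python3 -m handwheel '[[-0.09,0.5,-0.05,0,-0.87,0.02],[-0.09,1.2,-0.05,0,-0.87,0.02],[-0.09,2,-0.05,0,-0.87,0.02],[-0.09,2.8,-0.05,0,-0.87,0.02],[-0.09,3.4,-0.05,0,-0.87,0.02]]'
python3 to.py .566 .1755 .144 82
```

```text
clock: 3.32
eef_pos: [0.5649, 0.1729, 0.1769]
tool_rot: [-0.705, 0.053, -0.053, 0.706]
ft_force: [0.5, 0.0, -0.6]
grip_width: 0.0854
at [0.5649 0.1729 0.1769] j [0.3  0.43 0.23 1.37 0.   0.45] F [ 0.5  0.  -0.6] w 0.0854
shift [0.03 1.32 0.11] turn [-0.01 -0.06 -0.01]
```

```bash
python3 -m handwheel '[[0.02,0.4,0.1,0,0,0],[0.03,0.9,0.1,0,-0.06,0],[0.03,1.3,0.1,0,-0.06,0],[0.03,1.3,0.1,0,-0.06,0],[0.03,1.3,0.1,0,-0.06,0]]'
python3 to.py .566 .1755 .144 82
python3 - <<'E'
from h import *
c=bot.camera('scene'); crop(c,'scene2',340,120,460,270,4)
E
```

```text
clock: 3.95
eef_pos: [0.5648, 0.1752, 0.1432]
tool_rot: [-0.705, 0.049, -0.047, 0.706]
ft_force: [-0.0, -0.7, 0.2]
grip_width: 0.0852
at [0.5648 0.1752 0.1432] j [0.3  0.45 0.17 1.29 0.   0.44] F [-0.  -0.7  0.2] w 0.0852
shift [ 0.05 -0.03  0.02] turn [-0.    0.02 -0.02]
```

View pics/scene2.png

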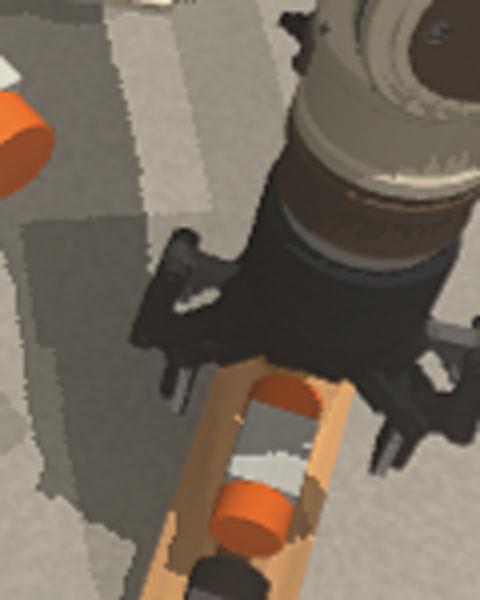

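The fingers straddle the grey middle: tips at crop (178,405) and (385,460), patch centre at about (273,445). Closing.

```bash
python3 -m handwheel '[[0,0,0,0,0,0],[0,0,0,0,0,0],[0,0,0,0,0,0],[0,0,0,0,0,0],[0,0,0,0,0,0]]' -1
python3 -m handwheel '[[0,0,0,0,0,0],[0,0,0,0,0,0],[0,0,0,0,0,0],[0,-0.2,0,0,0,0],[0,-0.5,0,0,0,0]]'
python3 to.py .566 .1755 .144 82
```

```text
clock: 4.62
eef_pos: [0.5646, 0.1752, 0.1429]
tool_rot: [-0.705, 0.049, -0.047, 0.706]
ft_force: [-0.3, 0.5, 0.1]
grip_width: 0.0002
clock: 5.25
eef_pos: [0.5645, 0.1752, 0.1557]
tool_rot: [-0.705, 0.05, -0.047, 0.706]
ft_force: [-0.1, -0.7, 1.0]
grip_width: -0.0
at [0.5645 0.1752 0.1557] j [0.3  0.44 0.19 1.32 0.   0.44] F [-0.1 -0.7  1. ] w -0.0
shift [0.06 0.47 0.02] turn [-0.    0.02 -0.02]
```

Run:
```python
from h import *
c=bot.camera('scene'); crop(c,'scene3',340,120,460,270,4)
c=bot.camera('top'); save(c,'top3')
```

```text
(no output)
```

View pics/scene3.png

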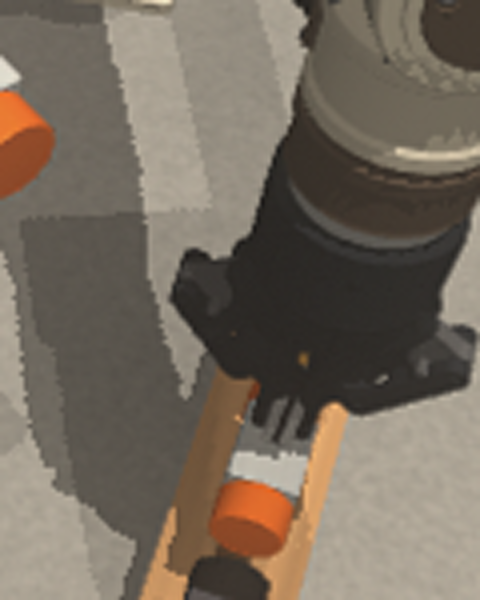

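View pics/top3.png

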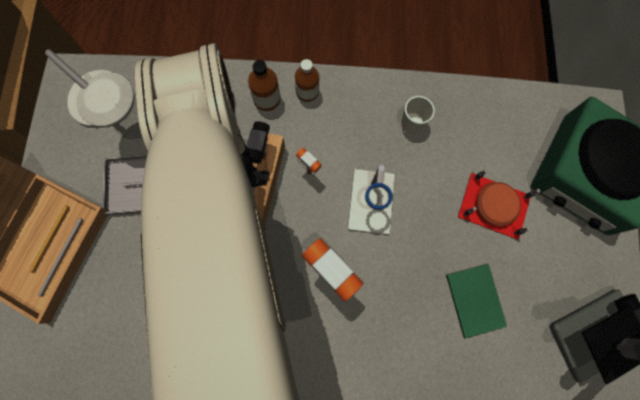

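Run:
```python
from h import *
c=bot.camera('scene');t=bot.camera('top')
for z in (.1557,.17,.18,.19,.2): print(z,((proj(c,[.5645,.1752,z])[0]-[340,120])*4).round(), proj(t,[.5645,.1752,z])[0].round(1))
crop(c,'scene4',380,190,440,250,10)
crop(t,'top4',225,110,305,210,6)
```

```text
0.1557 [262. 464.] [245.3 189.7]
0.17 [268. 449.] [244.2 188. ]
0.18 [272. 438.] [243.5 186.8]
0.19 [276. 427.] [242.7 185.5]
0.2 [281. 416.] [241.9 184.3]
```

View pics/scene4.png

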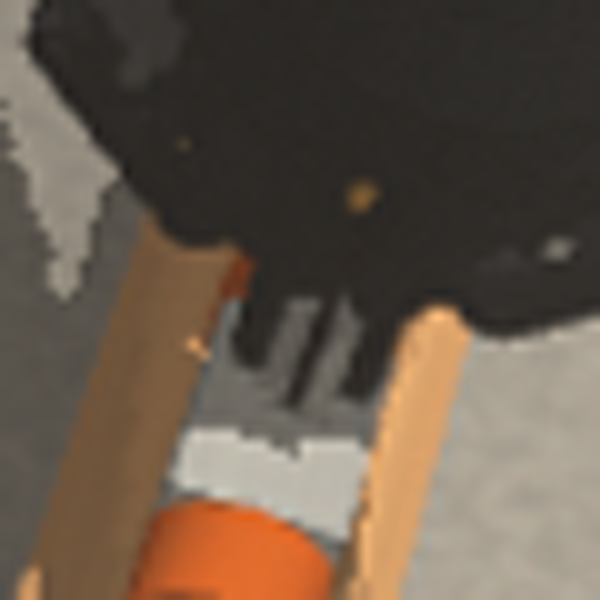

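View pics/top4.png

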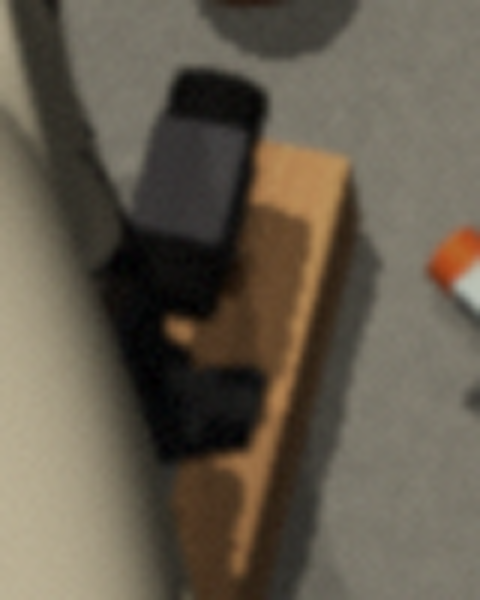

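The shut fingertips are above the head: front edge at about pixel (410,230), with their shadow just beside them on the grey top. So the tips really are about 35 mm higher than the reported TCP. I'll measure this offset from several arm poses.

```bash
python3 -m handwheel '[[0,-1,0,0,0,0],[0,-2,0,0,0,0],[0,-3,0,0,0,0],[0,-3,0,0,0,0],[0,-3,0,0,0,0]]'
python3 - <<'E'
from h import *
import pickle
o=bot.get_obs();print(o['eef_pos'],R.from_quat(o['tool_rot']).as_matrix().round(3))
c=bot.camera('scene');pickle.dump((o,c),open('p1.pkl','wb'))
print(proj(c,o['eef_pos']));crop(c,'s5',350,100,470,240,4)
E
python3 -m handwheel '[[0,0,-2,0,0,0],[0,0,-4,0,0,0],[0,0,-6,0,0,0],[0,0,-6,0,0,0],[0,0,-6,0,0,0]]'
python3 - <<'E'
from h import *
import pickle
o=bot.get_obs();print(o['eef_pos'])
c=bot.camera('scene');pickle.dump((o,c),open('p2.pkl','wb'))
u=proj(c,o['eef_pos'])[0];print(u);x,y=map(int,u);crop(c,'s6',x-60,y-80,x+60,y+60,4)
print(x-60,y-80)
t=bot.camera('top');save(t,'t6');print(proj(t,o['eef_pos']))
E
```

```text
clock: 6.08
eef_pos: [0.5644, 0.175, 0.2292]
tool_rot: [0.705, -0.05, 0.046, -0.705]
ft_force: [-0.5, -0.4, -0.0]
grip_width: 0.0003
[0.56440678 0.17498753 0.22919719] [[ 0.991 -0.005  0.136]
 [-0.136  0.     0.991]
 [-0.005 -1.    -0.   ]]
[[413.46468677 215.10351916]]
clock: 6.75
eef_pos: [0.544, 0.0266, 0.2294]
tool_rot: [-0.705, 0.05, -0.047, 0.706]
ft_force: [0.7, 0.4, -0.0]
grip_width: -0.0001
[0.54404589 0.0265635  0.22941757]
[332.80723404 190.67864776]
272 110
[[316.21379171 195.77542045]]
```

View pics/s5.png

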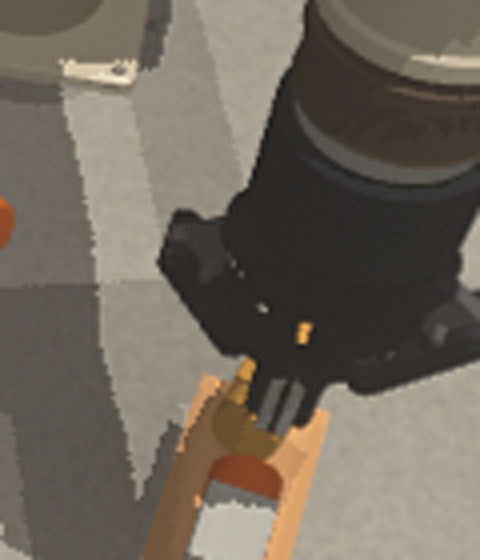

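View pics/s6.png

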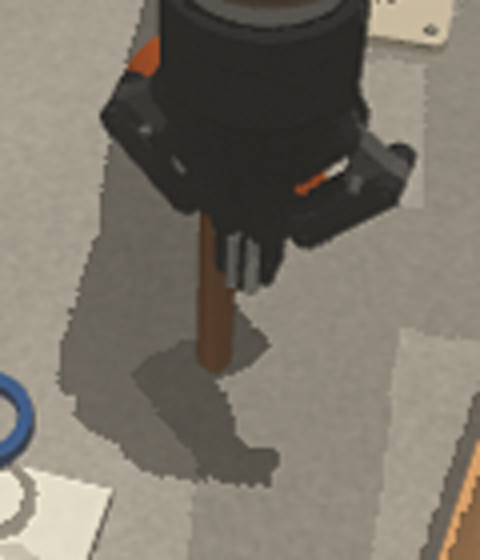

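View pics/t6.png

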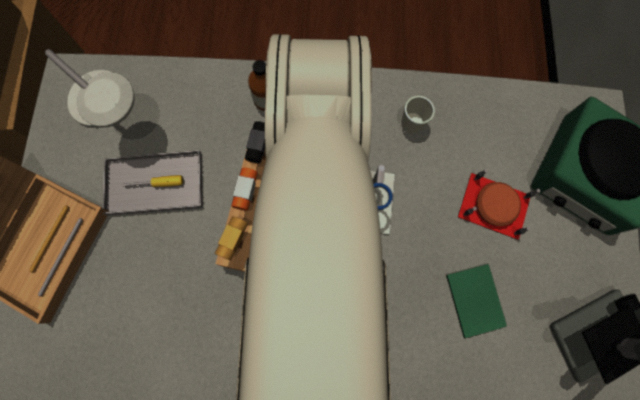

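Run:
```python
from h import *
import pickle
from scipy.optimize import least_squares
c=pickle.load(open('p1.pkl','rb'))[1]
E=np.array([[.5645,.1752,.1557],[.5644,.1750,.2292],[.5440,.0266,.2294]])
U=np.array([[410,230],[420.5,206],[334,181.5]])
r=least_squares(lambda d:(proj(c,E+d)-U).ravel(),[0,0,.03])
print(r.x,r.fun)
for dx in(0,): 
  r=least_squares(lambda d:(proj(c,E+[0,0,d[0]])-U).ravel(),[.03]);print(r.x,r.fun)
J=bot.get_obs()['joint_pos'];print(J)
```

```text
[0.01009683 0.00246114 0.04149456] [ 0.7674951  -0.34552069 -0.64584871  0.66642637 -0.05653962 -0.36897568]
[0.02852569] [-1.57678676 -1.59069336 -3.45017264 -0.09218308 -0.57796081 -0.45243984]
[4.97171502e-02 3.24593564e-01 2.07530935e-01 1.45819674e+00
 1.23465961e-03 1.84844856e-01]
```

```bash
python3 -m handwheel '[[0,0,2,0,0,0],[0,0,4,0,0,0],[0,0.5,6,0,0,0],[0,2,6,0,0,0],[0,3.3,6,0,0,0]]'
python3 to.py .566 .1755 .14 82
```

```text
clock: 7.48
eef_pos: [0.564, 0.1779, 0.1462]
tool_rot: [-0.705, 0.048, -0.045, 0.706]
ft_force: [-0.2, -0.7, -0.8]
grip_width: -0.0
at [0.564  0.1779 0.1462] j [0.3  0.45 0.17 1.3  0.   0.44] F [-0.2 -0.7 -0.8] w -0.0
shift [ 0.09  0.25 -0.08] turn [-0.    0.04 -0.02]
```

```bash
python3 -m handwheel '[[0,0.08,-0.05,0,0,0],[0,0.16,-0.05,0,0,0],[0,0.24,-0.05,0,0,0],[0,0.24,-0.05,0,0,0],[0,0.24,-0.05,0,0,0]]'
python3 -m handwheel '[[0,0.04,0,0,0,0],[0,0.08,0,0,0,0],[0,0.12,0,0,0,0],[0,0.12,0,0,0,0],[0,0.12,0,0,0,0]]'
```

```text
clock: 8.1
eef_pos: [0.5649, 0.1739, 0.1427]
tool_rot: [-0.705, 0.049, -0.048, 0.706]
ft_force: [0.3, -0.9, -0.1]
grip_width: -0.0002
clock: 8.72
eef_pos: [0.5653, 0.1742, 0.1402]
tool_rot: [-0.705, 0.049, -0.048, 0.706]
ft_force: [1.2, -0.1, 5.6]
grip_width: 0.0
```

Contact came at a reported z of about 0.141, where the head top is 0.176. So the true tips sit 35 mm behind the reported TCP, and I need a reported z of about 0.109 for the grasp.

```bash
python3 -m handwheel '[[0,-0.5,0,0,0,0],[0,-0.8,0,0,0,0],[0,-0.8,0,0,0,0],[0,-0.8,0,0,0,0],[0,-0.8,0,0,0,0]]' 1
python3 -m handwheel '[[0,0,0,0,0,0],[0,0.5,0.04,0,0,0],[0,1,0.04,0,0,0],[0,1.5,0.04,0,0,0],[0,2.03,0.04,0,0,0]]'
python3 to.py .566 .1755 .109 82
python3 - <<'E'
from h import *
c=bot.camera('scene'); crop(c,'scene7',360,130,450,270,4.2)
E
```

```text
clock: 9.35
eef_pos: [0.5641, 0.1739, 0.1584]
tool_rot: [-0.705, 0.05, -0.047, 0.706]
ft_force: [0.3, -0.0, -0.4]
grip_width: 0.0855
clock: 9.98
eef_pos: [0.5641, 0.1749, 0.1068]
tool_rot: [-0.705, 0.05, -0.047, 0.706]
ft_force: [-0.5, -0.7, -0.3]
grip_width: 0.0854
at [0.5641 0.1749 0.1068] j [0.3  0.47 0.11 1.21 0.   0.44] F [-0.5 -0.7 -0.3] w 0.0854
shift [ 0.07 -0.09  0.04] turn [ 0.    0.02 -0.02]
```

View pics/scene7.png

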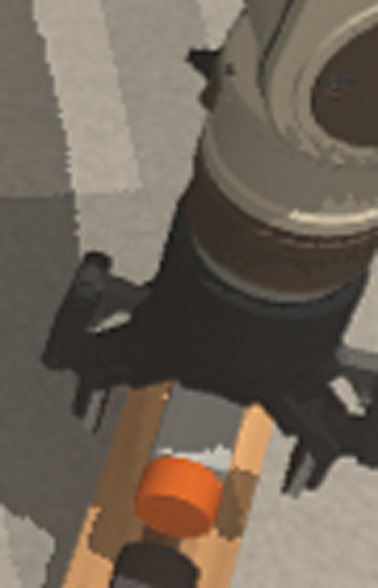

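The open fingers now reach down past the head on both sides. Closing.

```bash
python3 -m handwheel '[[0.05,-0.08,0,0,0,0],[0.05,-0.08,0,0,0,0],[0.05,-0.08,0,0,0,0],[0.05,-0.08,0,0,0,0],[0.05,-0.08,0,0,0,0]]' -1
python3 -m handwheel '[[0,0,0,0,0,0],[0,0,0,0,0,0],[0,0,0,0,0,0],[0,-0.1,0,0,0,0],[0,-0.4,0,0,0,0]]'
```

```text
clock: 10.65
eef_pos: [0.5664, 0.1751, 0.1112]
tool_rot: [-0.705, 0.049, -0.048, 0.706]
ft_force: [0.2, -0.7, 4.4]
grip_width: 0.0332
clock: 11.28
eef_pos: [0.5647, 0.1744, 0.1187]
tool_rot: [0.706, -0.05, 0.046, -0.705]
ft_force: [0.9, 0.5, -4.1]
grip_width: 0.0331
```

```bash
python3 -m handwheel '[[0,-0.7,0,0,0,0],[0,-1.4,0,0,0,0],[0,-2.1,0,0,0,0],[0,-2.8,0,0,0,0],[0,-3.5,0,0,0,0]]'
python3 -m handwheel '[[0,-0.8,0,0,0,0],[0,-1.7,0,0,0,0],[0,-2.6,0,0,0,0],[0,-3.5,0,0,0,0],[0,-3.5,0,0,0,0]]'
python3 - <<'E'
from h import *
c=bot.camera('scene'); save(c,'scene8')
t=bot.camera('top'); save(t,'top8')
E
python3 to.py .5715 -.1028 .29 82
```

```text
clock: 11.9
eef_pos: [0.5652, 0.1744, 0.2076]
tool_rot: [0.706, -0.05, 0.046, -0.705]
ft_force: [0.1, 0.5, -3.0]
grip_width: 0.0333
clock: 12.52
eef_pos: [0.5669, 0.1748, 0.2967]
tool_rot: [-0.705, 0.049, -0.048, 0.706]
ft_force: [0.5, 0.2, -2.3]
grip_width: 0.0329
at [0.5659 0.1745 0.2941] j [0.3  0.43 0.53 1.67 0.   0.43] F [-0.4 -0.5 -3.1] w 0.033
shift [  1.73   0.16 -10.96] turn [ 0.    0.02 -0.03]
```

View pics/scene8.png

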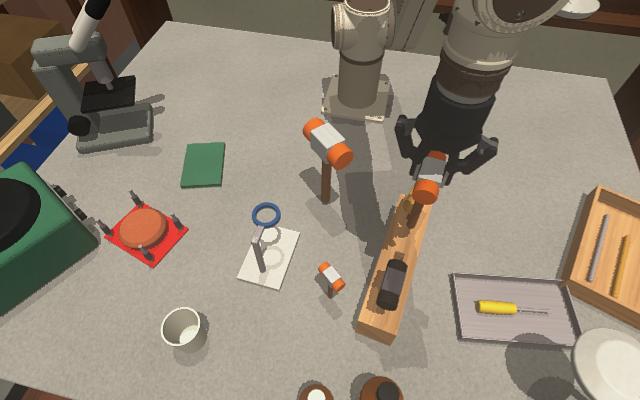

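View pics/top8.png

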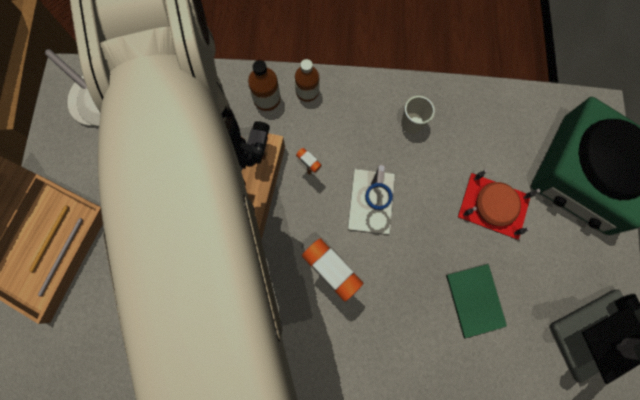

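The orange mallet at (430,180) is out of the block, held upright, and the black one is still in place. The foot is well above ring height, so I'm carrying it over.

```bash
python3 -m handwheel '[[0.1,0,-0.8,0,0,0],[0.3,0,-2.2,0,0,0],[0.6,0,-3.8,0,0,0],[0.85,0,-5.4,0,0,0],[1.1,0,-7,0,0,0]]'
python3 -m handwheel '[[0.2,0,-1.5,0,0,0],[0.45,0,-2.8,0,0,0],[0.6,0,-3.8,0,0,0],[0.63,0,-3.96,0,0,0],[0.63,0,-3.96,0,0,0]]'
python3 to.py .5715 -.1028 .29 82
python3 - <<'E'
from h import *
import pickle
c=bot.camera('scene'); save(c,'scene9');t=bot.camera('top'); save(t,'top9')
pickle.dump((bot.get_obs(),c,t),open('p9.pkl','wb'))
crop(c,'scene9c',200,90,340,290,3); crop(t,'t9c',300,100,440,270,3.5)
E
```

```text
clock: 13.25
eef_pos: [0.5687, -0.0049, 0.2938]
tool_rot: [0.705, -0.051, 0.046, -0.705]
ft_force: [0.1, 1.1, -2.2]
grip_width: 0.0332
clock: 13.88
eef_pos: [0.5712, -0.1031, 0.2942]
tool_rot: [-0.705, 0.05, -0.047, 0.706]
ft_force: [0.8, -0.3, -2.6]
grip_width: 0.0327
at [ 0.5712 -0.1031  0.2942] j [-0.18  0.4   0.49  1.66  0.   -0.04] F [ 0.8 -0.3 -2.6] w 0.0327
shift [0.01 0.17 0.01] turn [-0.    0.01 -0.03]
```

View pics/scene9c.png

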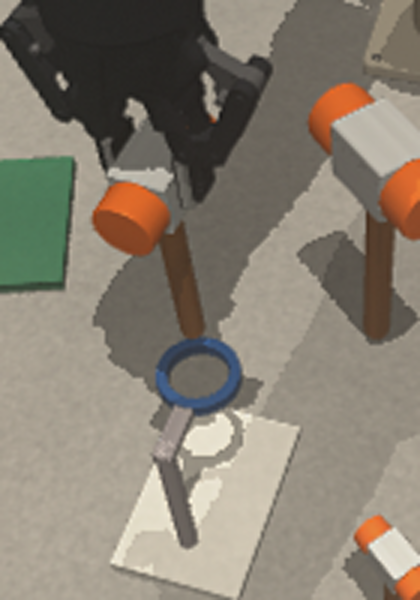

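View pics/t9c.png

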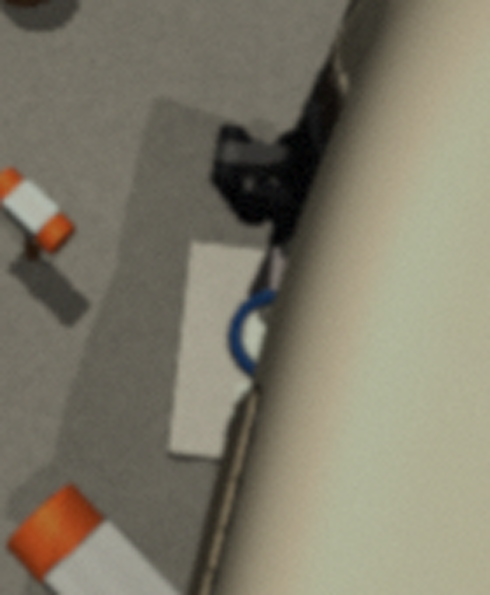

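```bash
cat > ov.py <<'E'
from h import *
def draw(c,Cn,Rm,n,b,s):
    im=cv2.resize(np.ascontiguousarray(c['color'][b[1]:b[3],b[0]:b[2],::-1]),None,fx=s,fy=s,interpolation=cv2.INTER_CUBIC)
    th=np.linspace(0,2*np.pi,40)
    def P(p): return np.round(((proj(c,np.array(Cn)+np.array(p)@Rm.T)-[b[0],b[1]]+.5)*s)).astype(np.int32)
    L=lambda p,col:cv2.polylines(im,[P(p)],True,col,1)
    for x in(-.042,.042): L(np.c_[0*th+x,.018*np.cos(th),.018*np.sin(th)],(0,255,0))
    L([[a*.022,b_*.017,.018] for a,b_ in((1,1),(1,-1),(-1,-1),(-1,1))],(255,255,0))
    for z in(-.148,-.018): L(np.c_[.008*np.cos(th),.008*np.sin(th),0*th+z],(0,0,255))
    for r in(.021,.029):
        q=np.c_[.5715+r*np.cos(th),-.1028+r*np.sin(th),0*th+.15]
        cv2.polylines(im,[np.round((proj(c,q)-[b[0],b[1]]+.5)*s).astype(np.int32)],True,(0,255,255),1)
    cv2.imwrite('pics/'+n+'.png',im)
def rot(yaw,pitch,roll): return R.from_euler('ZYX',[yaw,pitch,roll],degrees=True).as_matrix()
E
python3 - <<'E'
from ov import *
import pickle
o,c,t=pickle.load(open('p9.pkl','rb'))
draw(c,[.5712,-.1031,.342],rot(-8,0,0),'ov1',(215,115,305,240),5)
E
```

```text
(no output)
```

View pics/ov1.png

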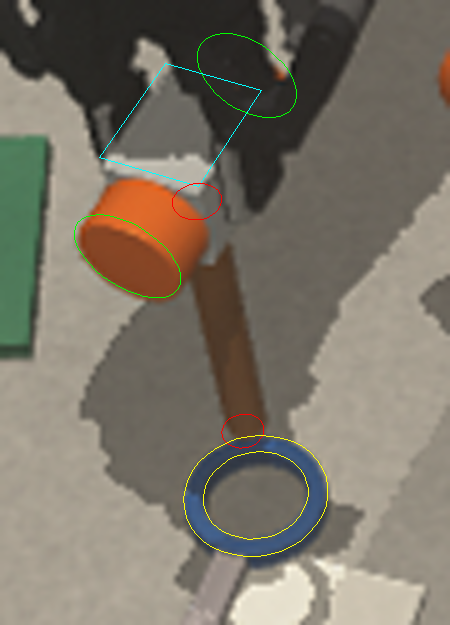

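The model overlay matches to within about 1 px: the head face is at crop (130,253), the foot at crop (248,430), and it hangs vertical and centred over the ring. Lowering to just above the rim and checking again.

```bash
python3 -m handwheel '[[0,0.3,-0.05,0,0,0],[0,0.7,-0.05,0,0,0],[0,1.1,-0.05,0,0,0],[0,1.4,-0.05,0,0,0],[0,1.4,-0.05,0,0,0]]'
python3 - <<'E'
from ov import *
o=bot.get_obs();print(o['eef_pos'],o['ft_force'])
c=bot.camera('scene');e=o['eef_pos']
draw(c,[.5712,-.1035,e[2]+.048],rot(-8,0,0),'ov2',(215,125,305,245),5)
E
```

```text
clock: 14.6
eef_pos: [0.571, -0.1037, 0.2589]
tool_rot: [-0.705, 0.05, -0.046, 0.706]
ft_force: [1.3, -1.0, -1.9]
grip_width: 0.0329
[ 0.5710179  -0.10372713  0.2588686 ] [ 1.26552872 -1.00886585 -1.88377858]
```

View pics/ov2.png

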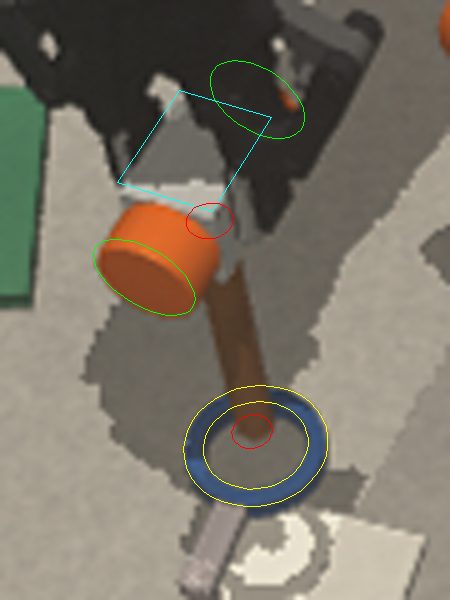

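The foot at crop (254,430) sits within the opening. Lowering through the ring.

```bash
python3 -m handwheel '[[0,0.5,0,0,0,0],[0,1.1,0,0,0,0],[0,1.7,0,0,0,0],[0,2.2,0,0,0,0],[0,2.5,0,0,0,0]]'
python3 -m handwheel '[[0,0.5,0,0,0,0],[0,1,0,0,0,0],[0,1.5,0,0,0,0],[0,2,0,0,0,0],[0,2.2,0,0,0,0]]'
python3 -m handwheel '[[0,0.15,0,0,0,0],[0,0.3,0,0,0,0],[0,0.45,0,0,0,0],[0,0.5,0,0,0,0],[0,0.5,0,0,0,0]]'
```

```text
clock: 15.28
eef_pos: [0.571, -0.1038, 0.1963]
tool_rot: [-0.705, 0.05, -0.047, 0.706]
ft_force: [0.4, 0.0, -2.5]
grip_width: 0.0331
clock: 15.9
eef_pos: [0.5705, -0.1037, 0.1411]
tool_rot: [-0.705, 0.05, -0.046, 0.706]
ft_force: [0.3, 0.2, -3.0]
grip_width: 0.0335
clock: 16.52
eef_pos: [0.5711, -0.1038, 0.1299]
tool_rot: [-0.705, 0.049, -0.047, 0.706]
ft_force: [-0.2, -0.1, -3.2]
grip_width: 0.0333
```

Run:
```python
from ov import *
o=bot.get_obs();print(o['eef_pos'],o['ft_force'])
c=bot.camera('scene');e=o['eef_pos']
draw(c,[.5712,-.1035,e[2]+.048],rot(-8,0,0),'ov3',(205,150,305,270),5)
```

```text
[ 0.57111944 -0.10380015  0.12992976] [-0.1728417  -0.11394092 -3.16838176]
```

View pics/ov3.png

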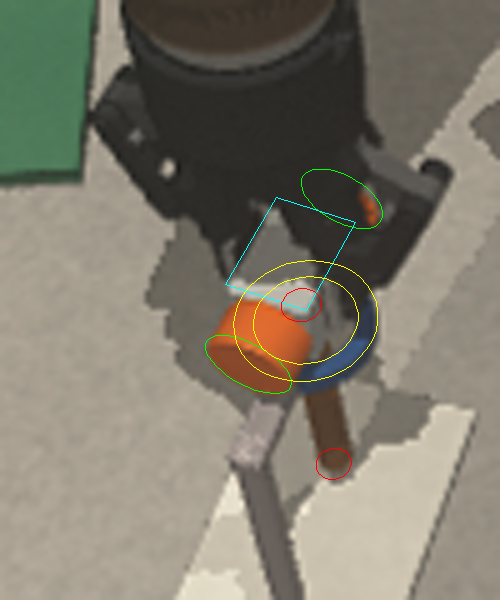

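The handle is through the ring, with the foot at crop (332,468), and the head is about 10 mm above the rim. Stepping down on force.

```bash
python3 -m handwheel '[[0,0.1,0,0,0,0],[0,0.2,0,0,0,0],[0,0.24,0,0,0,0],[0,0.24,0,0,0,0],[0,0.24,0,0,0,0]]'
python3 -m handwheel '[[0,0.04,0,0,0,0],[0,0.06,0,0,0,0],[0,0.06,0,0,0,0],[0,0.06,0,0,0,0],[0,0.06,0,0,0,0]]'
python3 -c "
from h import *
print(bot.get_obs()['ft_force'])"
```

```text
clock: 17.2
eef_pos: [0.5712, -0.1038, 0.124]
tool_rot: [-0.705, 0.049, -0.047, 0.706]
ft_force: [-0.2, -0.1, -1.7]
grip_width: 0.0332
clock: 17.82
eef_pos: [0.5711, -0.1038, 0.1225]
tool_rot: [-0.705, 0.049, -0.047, 0.706]
ft_force: [0.3, -0.5, -1.9]
grip_width: 0.0332
[ 0.34166298 -0.47713145 -1.92759395]
```

```bash
python3 -m handwheel '[[0,0.03,0,0,0,0],[0,0.06,0,0,0,0],[0,0.06,0,0,0,0],[0,0.06,0,0,0,0],[0,0.06,0,0,0,0]]'
python3 -c "
from h import *
print(bot.get_obs()['ft_force'])"
```

```text
clock: 18.45
eef_pos: [0.5712, -0.1038, 0.1216]
tool_rot: [-0.705, 0.049, -0.047, 0.706]
ft_force: [-2.0, 1.3, 5.6]
grip_width: 0.0328
[-1.99846148  1.26555549  5.59601828]
```

Run:
```python
from ov import *
o=bot.get_obs();print(o['eef_pos'],o['ft_force'],o['ft_torque'])
c=bot.camera('scene');e=o['eef_pos']
draw(c,[.5712,-.1035,.168],rot(-8,0,0),'ov4',(225,170,305,260),7)
crop(c,'ov4b',225,170,305,260,7)
```

```text
[ 0.5711925  -0.1037757   0.12158869] [-1.99846148  1.26555549  5.59601828] [ 0.10206966  0.52653629 -0.01877034]
```

View pics/ov4.png

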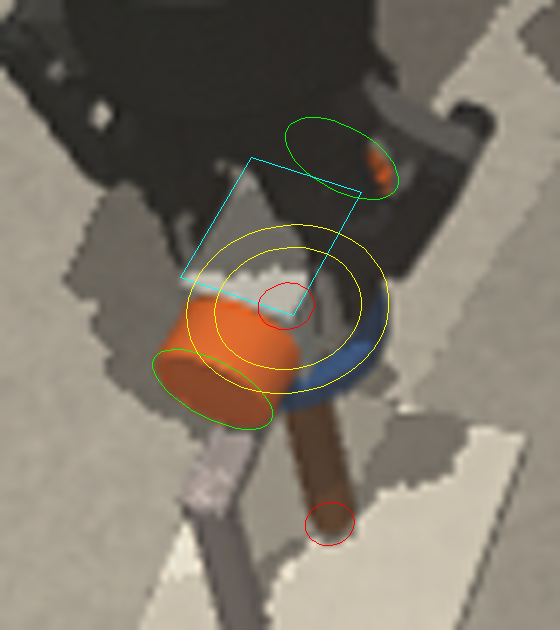

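View pics/ov4b.png

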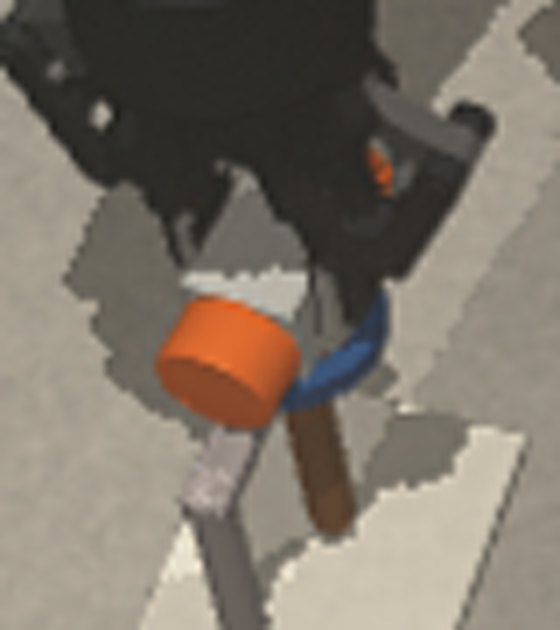

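The overlay with the head centre at the resting height of 0.168 coincides with the picture, and the force shows contact (about +8 N change). Releasing.

```bash
python3 -m handwheel '[[0,0,0,0,0,0],[0,0,0,0,0,0],[0,0,0,0,0,0],[0,0,0,0,0,0],[0,0,0,0,0,0]]' 0.5
python3 -m handwheel '[[0,0,0,0,0,0],[0,-0.2,0,0,0,0],[0,-0.8,0,0,0,0],[0,-1.6,0,0,0,0],[0,-2.4,0,0,0,0]]'
python3 -m handwheel '[[0,-1,0,0,0,0],[0,-2,0,0,0,0],[-1.5,-3,0,0,0,0],[-3.5,-3.5,0,0,0,0],[-5,-3.5,0,0,0,0]]'
python3 - <<'E'
from ov import *
o=bot.get_obs();print(o['eef_pos'],o['ft_force'])
c=bot.camera('scene');t=bot.camera('top')
draw(c,[.5712,-.1035,.168],rot(-8,0,0),'ov5',(225,170,305,260),6)
save(c,'scene10');save(t,'top10')
E
```

```text
clock: 19.12
eef_pos: [0.5711, -0.1038, 0.1208]
tool_rot: [-0.705, 0.049, -0.047, 0.706]
ft_force: [0.1, 0.4, 0.1]
grip_width: 0.0641
clock: 19.75
eef_pos: [0.5717, -0.1039, 0.1828]
tool_rot: [-0.705, 0.049, -0.047, 0.706]
ft_force: [0.0, 0.2, 0.1]
grip_width: 0.0646
clock: 20.38
eef_pos: [0.4472, -0.0868, 0.2716]
tool_rot: [0.705, -0.048, 0.049, -0.705]
ft_force: [1.0, -0.0, -0.3]
grip_width: 0.0642
[ 0.44715365 -0.08682926  0.27158366] [ 1.02051396 -0.04581157 -0.25384515]
```

View pics/ov5.png

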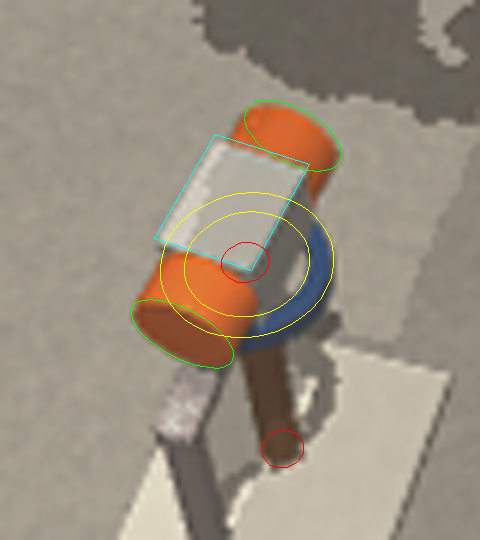

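View pics/scene10.png

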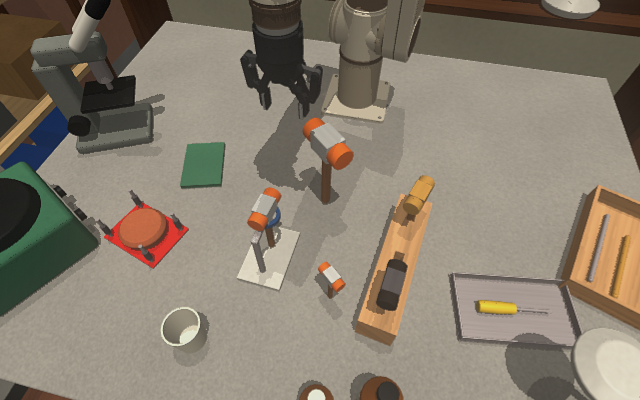

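View pics/top10.png

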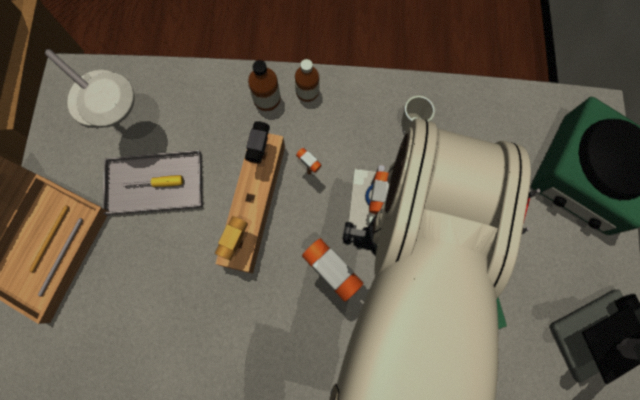

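The orange mallet hangs in the ring: head at scene (265,208), overlay matching, foot at about (270,245). Black (393,285) and brass (419,194) still stand in the block. I'll raise the arm a little, hold, and hand in.

```bash
python3 -m handwheel '[[0,-1,0,0,0,0],[0,-2,0,0,0,0],[0,-2,0,0,0,0],[0,-2,0,0,0,0],[0,-2,0,0,0,0]]'
python3 - <<'E'
from ov import *
o=bot.get_obs();print(o['ft_force'],abs(o['joint_vel']).max())
c=bot.camera('scene')
draw(c,[.5712,-.1035,.168],rot(-8,0,0),'ov6',(225,170,305,260),6)
print(bot.job_done())
E
```

```text
clock: 21.1
eef_pos: [0.4475, -0.0868, 0.3178]
tool_rot: [-0.705, 0.05, -0.046, 0.706]
ft_force: [0.6, 0.5, -0.5]
grip_width: 0.0641
[ 0.60588595  0.54275264 -0.45673278] 0.0036455528036603417
the job is handed in; nothing more can be done
None
```

View pics/ov6.png

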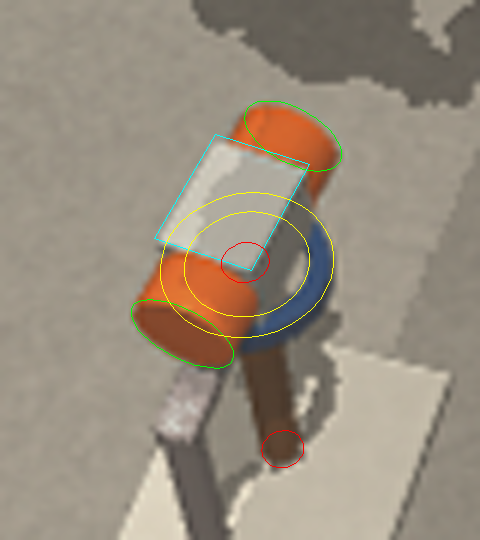

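The middle-sized orange mallet now hangs in the blue ring with its head resting on the rim. I lowered it until the wrist force showed contact, then let go, and handed the job in at about 21 s.

- **Last checks:** The picture taken just before hand-in matches a model of the hanging mallet (head centre 18 mm above the rim) to about a pixel. The wrist force was near zero and the arm was still and clear. The black and brass mallets were still standing in the block after the release; the final picture did not cover them.
- **What disagreed:** The real fingertips sit about 35 mm farther back than the reported TCP, so my first grasp closed on air above the head. To measure this I touched the shut fingers lightly on top of the orange head (about 6 N), then corrected the height. The second grasp held, closing at 33 mm on the 34 mm head.
- **Contact on the ring:** When the head touched down, the wrist torque suggested one end met the rim slightly before the other. After the release it sat level.

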